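Fetch the stapler from behind the parts

ROBOT

A 6-joint arm with a two-finger parallel gripper is mounted at the origin on a cart in front of the work surface, level with it; the furniture and walls round the work are solid. World frame = base frame: x ahead of the robot, y to its left, z up, the work surface at z = 0. Lengths are in m, angles in rad, forces in N, time in s.
With the tool pointing down it reaches from about 0.35 to 0.775 m from the base axis. Payload 5.5 kg.
Tool frame: the origin (TCP) lies between the finger pads; the fingertips stand 22 mm ahead of it and the grasp point (between the pads) lies 3 mm ahead of it; z points along the fingers, y is the line along which they close (so a half turn about z gives the same grasp; the last joint's range is limited). The gripper opens to 85 mm and grips with 20 to 120 N. Pads are 22 mm wide; open, the fingers measure 114 mm over their backs; the gripper's body (76 mm by 85 mm) begins 54 mm behind the grasp point. The pads swing forward as they close: fully open they stand 13 mm farther back than shut.
Start: joints at [-1.369, 0.313, 0.046, 1.304, 0, 1.431], TCP at [0.193, -0.542, 0.253] pointing down, gripper open.
Joint ranges: [-2.76, 2.76], [-0.86, 1.69], [-1.03, 1.26], [-2.2, 2.34], [-1.47, 1.5], [-3.14, 3.14]. Speed limits (rad/s): [2.57, 2.57, 3.14, 3.14, 3.14, 3.14].

INTERFACE

Orientations are given as a unit quaternion [w, x, y, z].
In Python, from workcell import env gives the robot as it stands.
- The arm moves only by the tool shift_gripper, called after "Call:" in YAML: its name, and indented under it one key for each argument. Schema: {"type":"object","properties":{"moves":{"type":"object","properties":{"segments":{"type":"array","items":{"type":"array","items":{"type":"number"},"minItems":6,"maxItems":6},"minItems":1,"maxItems":8}},"additionalProperties":false,"required":["segments"]},"finger_gap":{"type":"number"},"squeeze":{"type":"number"},"only":{"type":"string"},"quiet":{"type":"boolean"},"lines":{"type":"string"}},"required":["moves"],"additionalProperties":false}. moves is an object whose key "segments" holds a list of rows, 1 to 8 of them, each of 6 numbers: dx, dy, dz in m, then a rotation vector rx, ry, rz in rad; each row is the pose to reach, as a shift and turn from the pose commanded when the call began, along the tool's axes at that moment; what a row does not reach only later rows make up. A row lasts 1/8 s, in which the tool goes at most 0.0625 m and 0.188 rad, less where a joint would pass 70% of its speed; a pose out of reach is approached as far as the arm can. finger_gap is the finger opening in m, set as the call begins (left out keeps the last). The fingers move at their own pace and stop on an object; squeeze is the grip in N (left out, the last holds). Time passes only in rows, so rows that do not move let the fingers close. The tool returns the time, the measured TCP pose, the force, the opening and the grip force at its end. only (a regular expression) keeps the lines of the reply that match it, lines (a string "A,B") keeps lines A to B, and quiet returns only ok. Input that does not fit is refused with a message, and nothing moves.
- env.get_state(): the state, without advancing time (a new reading comes with each control period).
- env.read_camera(name): name is "side" or "top"; returns a dict with "image" (384x512x3 uint8, red, green, blue), "K" (3x3 intrinsics, pixels), "D" ([k1, k2, p1, p2, k3] as OpenCV has them; the pictures are not rectified), "R" (3x3) and "t" (3): a world point X has camera coordinates R X + t. Camera axes: x right, y down, z forward; pixel columns grow to the right and rows downward; lengths in m; the calibration is good to about 2 mm. A picture is of the moment at which its call begins. There is no depth.
- env.hand_in(): hands the job in; it is judged then, once.
The state is a dict: "clock": time; "joint_pos": joint angles; "qvel": joint speeds; "tau": joint torques, N m; "tcp_pos": TCP position; "orientation": TCP orientation; "wrist_force": force on the tool from outside, world axes, zero at the start; "ft_torque": the same for the moment, N m; "finger_gap": finger opening in m; "grip_force": force on a finger pad.
Only numpy, scipy, OpenCV 4.12 (cv2) and the standard library are available. Lean on these libraries where they do the work, as an engineer would, in place of code of your own. Each camera call takes 0.05 s, during which the arm holds its last target. There are 200 camera calls.

TASK

The stapler lies in the back lane of the wooden organiser, behind the oil filter and the small lamp box. Without shifting the stapler, first clear the filter and the box out of its way, standing both upright in the metal side tray; then lay the stapler on the black rubber mat, the right way up, centred and lengthwise along it; and only then put the filter and the box each back where it stood in the organiser, upright and with the box turned as it was. Leave the mug and the black tape alone.

Things in the scene. Friction and masses are not known exactly. Their poses are not given: they have to be found in the camera images.
- stapler: Black desk stapler, 36 mm wide (its x) x 157 mm long (its y) x 42 mm high (z), right way up. Origin at the middle of its underside; z up. Starts in the organiser's back lane, its length along the organiser's y. Its base is 36 mm wide and 10 mm high, the fixed arm above it 28 mm wide: grip that across x, mid-length, 26 mm above the underside. Loose, 0.22 to 0.34 kg.
- filter: Spin-on oil filter: white upright can with blue foot, 68 mm diameter, 84 mm high. Origin at the centre of its underside, z up along the can. Starts in one of the organiser's two front places. Loose, 0.2 to 0.45 kg.
- lamp_box: Small white printed carton with a red band, 45 mm (x) x 53 mm (y) x 50 mm high. Origin at the middle of its underside (within 1 mm), z up. Starts in the other front place, its sides roughly square with the organiser. Loose, about 80 g.
- organiser: Fixed shallow wooden tray, 158 (x) x 224 mm (y); flat floor 6 mm, rim (8 mm wide) 13 mm above the bench. Origin: centre of underside; x points from its front (robot side) to its back. Dark lines inlaid flush in the floor mark a back lane (x 19 to 71 mm) and two front places, left and right of y = 0. The things there start near x = -21, y = +-52 mm, the stapler near x = 46, y = 0.
- side_tray: Empty open sheet-metal tray, 220 mm long (x) x 130 mm wide (y), rim 12 mm high, 3 mm walls and floor (floor 3 mm above the bench). Origin at the centre of its underside. Fixed; left or right of the organiser. Holds the filter and the box side by side along its length.
- mat: Fixed black rubber mat, 200 mm long (x) x 90 mm wide (y) x 4 mm thick. Origin at the centre of its underside. On the other side of the organiser from the tray.
- mug: Yellow mug of scissors and pens, 159 mm high, behind the work. Origin at the middle of its underside. Loose bystander: leave alone.
- black_tape: Roll of black tape lying flat, 58 mm diameter, 19 mm high, behind the work. Origin at the middle of its underside. Loose bystander: leave alone.

How it is judged:
By the outcome, as a careful person would: the job done as asked, in the order asked, and still so for the second after the job is handed in, with the robot touching nothing.
It also fails if it takes over 144 s, if anything falls off the work surface, if the arm or the gripper's body presses on something with over 40 N, if the wrist force passes 120 N, or if a joint passes its speed limit or range.

## Working session

There is one attempt and no reset: what is moved stays moved. The work goes in short steps, Python scripts to look and compute and a tool call to move; the robot and the scene stay as the last step left them, time stands still between calls to the robot, and variables do not carry over. Pictures are saved under pics/ and viewed, at most 14 in all, crops included, and the job is handed in when it is done.

```bash
ls; mkdir -p pics
```

Run:
```python
from workcell import env
import cv2
s=env.get_state(); print(s)
for n in("side","top"):
    c=env.read_camera(n); cv2.imwrite(f"pics/{n}0.png",c["image"][:,:,::-1]); print(n,c["K"],c["D"],c["R"],c["t"])
```

```text
pics
workcell.py
{'clock': 0.0, 'joint_pos': array([-1.36858627e+00,  3.14018566e-01,  4.49912846e-02,  1.30357427e+00,
       -3.54427370e-06,  1.43121421e+00]), 'qvel': array([-0.00121766,  0.00080218, -0.00049029,  0.00090838, -0.00154397,
       -0.00151418]), 'tau': array([-4.21226869e-04, -4.80632222e+01,  2.98530775e+01,  1.95603794e-02,
       -2.44538669e-04, -3.25977858e-07]), 'tcp_pos': array([ 0.19263375, -0.54128979,  0.25240351]), 'orientation': array([-9.02112288e-04,  9.85432368e-01,  1.70065380e-01, -3.00309577e-05]), 'wrist_force': array([-0.54305405, -0.93440941,  0.71499407]), 'ft_torque': array([ 0.02305882,  0.0118087 , -0.02470776]), 'grip_force': 0.0, 'finger_gap': 0.08577339944230722}
side [[413.96698022   0.         249.58419061]
 [  0.         413.96698022 187.27171445]
 [  0.           0.           1.        ]] [0.03759881 0.         0.         0.         0.        ] [[-0.99777331  0.06637269 -0.00656377]
 [ 0.0490438   0.66343442 -0.74662539]
 [-0.0452009  -0.7452848  -0.66521233]] [6.26947886e-01 2.35334305e-04 1.16346908e+00]
top [[402.27149668   0.         249.54787023]
 [  0.         402.27149668 197.54174171]
 [  0.           0.           1.        ]] [0.03828343 0.         0.         0.         0.        ] [[ 0.00608297 -0.99995144 -0.00775328]
 [-0.9971161  -0.00547882 -0.07569321]
 [ 0.07564706  0.00819136 -0.99710101]] [-8.95523434e-04  6.59042507e-01  1.21555675e+00]
```
View pics/side0.png

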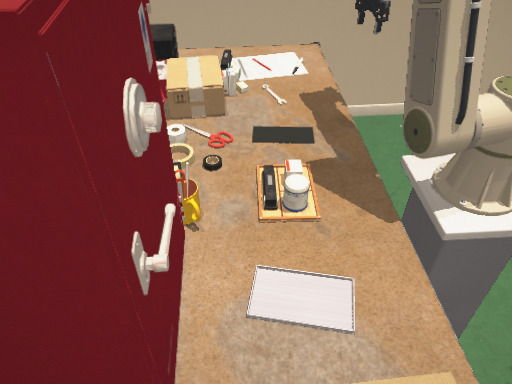

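View pics/top0.png

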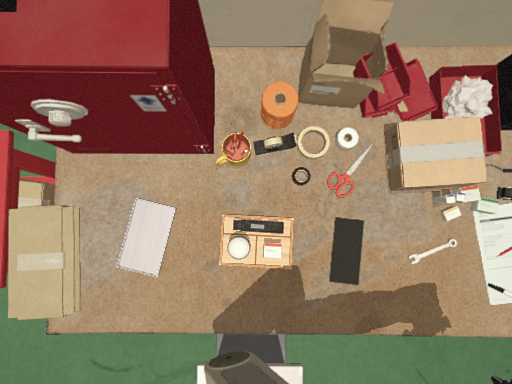

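The top view shows the tray at (147,237), left (+y). The organiser is at (257,240), with the filter at (238,246), the box at (272,248) and the stapler at (258,226). The mat is at (347,251). The side view shows the same layout, with the filter at (296,190) and the box at (293,168).

Create h.py:
```python
import numpy as np, cv2
from workcell import env
def cam(n): return env.read_camera(n)
def ray(c,uv):
    p=cv2.undistortPoints(np.float64(uv).reshape(-1,1,2),c["K"],np.float64(c["D"])).reshape(-1,2)
    d=np.c_[p,np.ones(len(p))]@c["R"]; return -c["R"].T@c["t"],d
def onz(c,uv,z):
    o,d=ray(c,uv); return o+d*((z-o[2])/d[:,2])[:,None]
def tri(ca,a,cb,b):
    oa,da=ray(ca,a);ob,db=ray(cb,b);out=[]
    for x,y in zip(da,db):
        x=x/np.linalg.norm(x);y=y/np.linalg.norm(y)
        s=np.linalg.lstsq(np.c_[x,-y],ob-oa,rcond=None)[0]
        p,q=oa+s[0]*x,ob+s[1]*y; out.append(np.r_[(p+q)/2,np.linalg.norm(p-q)])
    return np.array(out)
def proj(c,X): 
    return cv2.projectPoints(np.float64(X).reshape(-1,1,3),cv2.Rodrigues(c["R"])[0],np.float64(c["t"]),c["K"],np.float64(c["D"]))[0].reshape(-1,2)
def crop(c,x0,y0,x1,y1,k,f):
    cv2.imwrite(f,cv2.resize(c["image"][y0:y1,x0:x1,::-1],None,fx=k,fy=k,interpolation=cv2.INTER_CUBIC))
```

Run:
```python
from h import *
t=cam("top");s=cam("side")
crop(t,212,208,302,274,8,"pics/t1.png")
crop(s,245,150,330,230,7,"pics/s1.png")
for nm,c,roi in(("top",t,(320,205,375,295)),("side",s,(245,120,325,150))):
    x0,y0,x1,y1=roi
    g=c["image"].max(2)[y0:y1,x0:x1]; m=(g<50).astype(np.uint8)
    cs=max(cv2.findContours(m,0,1)[0],key=cv2.contourArea)
    r=cv2.minAreaRect(cs); b=cv2.boxPoints(r)+[x0,y0]
    print(nm,"mat",cv2.contourArea(cs)); P=onz(c,b,.004); print(P.round(4),P.mean(0),np.linalg.norm(np.diff(P,axis=0),axis=1))
hsv=cv2.cvtColor(t["image"],cv2.COLOR_RGB2HSV)
m=((hsv[...,1]<60)&(hsv[...,2]>120)).astype(np.uint8)[190:285,110:185]
cs=max(cv2.findContours(m,0,1)[0],key=cv2.contourArea); b=cv2.boxPoints(cv2.minAreaRect(cs))+[110,190]
P=onz(t,b,.012);print("tray",P.round(4),P.mean(0),np.linalg.norm(np.diff(P,axis=0),axis=1),b)
```

```text
top mat 0.0
[[ 0.3996 -0.325   0.004 ]
 [ 0.3996 -0.325   0.004 ]
 [ 0.3996 -0.325   0.004 ]
 [ 0.3996 -0.325   0.004 ]] [ 0.3995776  -0.32499363  0.004     ] [0. 0. 0.]Traceback (most recent call last):
  File "<stdin>", line 8, in <module>
ValueError: max() iterable argument is empty
```

View pics/t1.png

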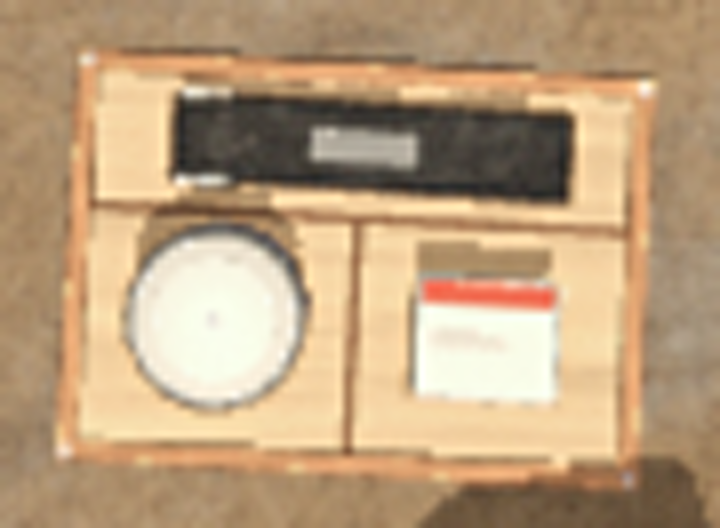

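View pics/s1.png

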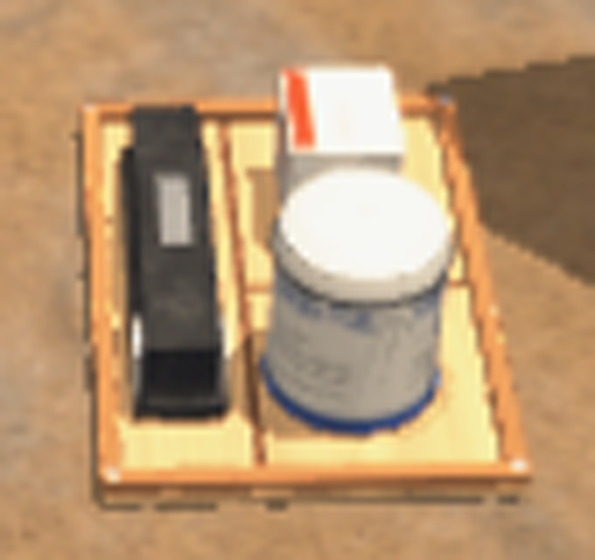

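The top crop (8x, origin 212,208) shows these points:
- Organiser corner dots at (88,60), (645,90), (628,480) and (66,451).
- Filter lid centred at (213,318).
- Box top from (420,280) to (555,402).
- Stapler label at (364,148).

In the side crop (7x, origin 245,150), the lid is at (365,222), the label at (175,210), the box top corners near (283,70), (391,68), (402,152) and (295,152), and the rim dots at (84,106), (446,102), (519,466) and (112,474).

Run:
```python
from h import *
np.set_printoptions(suppress=True,precision=4)
t=cam("top");s=cam("side")
T=lambda p:(np.float64(p)+.5)/8-.5+[212,208]
S=lambda p:(np.float64(p)+.5)/7-.5+[245,150]
oc=tri(t,T([(88,60),(645,90),(628,480),(66,451)]),s,S([(112,474),(84,106),(446,102),(519,466)]))
print("org corners",oc)
o=onz(t,T([(88,60),(645,90),(628,480),(66,451)]),.013);print(o,o.mean(0)); 
print("sides",[np.linalg.norm(o[i]-o[i-1]) for i in range(4)])
a=(o[0]-o[3])+(o[1]-o[2]); b=(o[0]-o[1])+(o[3]-o[2]); print("yaw x",np.degrees(np.arctan2(a[1],a[0])),"yaw y",np.degrees(np.arctan2(b[1],b[0]))-90)
print("filter lid",tri(t,T([(213,318)]),s,S([(365,222)])))
print("label",tri(t,T([(364,148)]),s,S([(175,210)])))
print("box",tri(t,T([(424,280),(556,287),(554,403),(414,396)]),s,S([(295,152),(283,70),(391,68),(402,152)])))
# masks in upscaled
def big(m,n,z,k=8):
    cs=max(cv2.findContours(m.astype(np.uint8),0,1)[0],key=cv2.contourArea); return cs
for nm,c,roi in(("top",t,(320,205,375,295)),("side",s,(240,118,330,150))):
    x0,y0,x1,y1=roi
    im=cv2.resize(c["image"][y0:y1,x0:x1],None,fx=4,fy=4,interpolation=cv2.INTER_CUBIC)
    g=im.max(2); print(nm,g.min(),np.median(g)); th=(int(g.min())+int(np.median(g)))/2
    cs=big(g<th,0,0)
    b=(cv2.boxPoints(cv2.minAreaRect(cs))+.5)/4-.5+[x0,y0] if nm=="top" else (cv2.approxPolyDP(cs,12,True).reshape(-1,2)+.5)/4-.5+[x0,y0]
    P=onz(c,b,.004);print("mat",P,P.mean(0),np.linalg.norm(np.roll(P,1,0)-P,axis=1))
im=cv2.resize(t["image"][190:285,110:185],None,fx=4,fy=4,interpolation=cv2.INTER_CUBIC)
hsv=cv2.cvtColor(im,cv2.COLOR_RGB2HSV)
cs=big((hsv[...,1]<60)&(hsv[...,2]>110),0,0); b=(cv2.boxPoints(cv2.minAreaRect(cs))+.5)/4-.5+[110,190]
P=onz(t,b,.012);print("tray",P,P.mean(0),np.linalg.norm(np.roll(P,1,0)-P,axis=1))
# stapler and lid, top
im=cv2.resize(t["image"][208:274,212:302],None,fx=8,fy=8,interpolation=cv2.INTER_CUBIC)
hsv=cv2.cvtColor(im,cv2.COLOR_RGB2HSV)
m=(hsv[...,2]<80).astype(np.uint8); m[210:]=0; m[:,:150]=0; m[:,590:]=0
m=cv2.morphologyEx(m,cv2.MORPH_CLOSE,np.ones((45,45))); m=cv2.morphologyEx(m,cv2.MORPH_OPEN,np.ones((25,25)))
r=cv2.minAreaRect(big(m,0,0));b=T(cv2.boxPoints(r));P=onz(t,b,.04);print("stapler",r,P,P.mean(0),np.linalg.norm(np.roll(P,1,0)-P,axis=1))
m=((hsv[...,1]<50)&(hsv[...,2]>150)).astype(np.uint8);m[:200]=0;L=m.copy();L[:,350:]=0
c,rr=cv2.minEnclosingCircle(big(L,0,0));print("lid",c,rr,onz(t,T([c]),.09),onz(t,T([(c[0]+rr,c[1])]),.09))
B=((hsv[...,1]<50)&(hsv[...,2]>190)|((hsv[...,1]>150)&(hsv[...,2]>200)&((hsv[...,0]<8)|(hsv[...,0]>172)))).astype(np.uint8);B[:250]=0;B[430:]=0;B[:,:390]=0;B[:,600:]=0
r=cv2.minAreaRect(big(B,0,0));P=onz(t,T(cv2.boxPoints(r)),.056);print("box",r,P,P.mean(0),np.linalg.norm(np.roll(P,1,0)-P,axis=1))
```

```text
org corners [[ 0.6053  0.0864  0.0136  0.0008]
 [ 0.5968 -0.1296  0.0135  0.0043]
 [ 0.4456 -0.1226  0.0123  0.0007]
 [ 0.4557  0.093   0.0135  0.0016]]
[[ 0.6049  0.0865  0.013 ]
 [ 0.5946 -0.1294  0.013 ]
 [ 0.4453 -0.1225  0.013 ]
 [ 0.4548  0.0932  0.013 ]] [ 0.5249 -0.0181  0.013 ]
sides [np.float64(0.1502703693197733), np.float64(0.21614646515645985), np.float64(0.14943858217773998), np.float64(0.2158755183440951)]
yaw x -2.605882665571493 yaw y -2.630110732572078
filter lid [[0.5093 0.0345 0.085  0.0001]]
label [[ 0.5719 -0.0205  0.0476  0.0011]]
box [[ 0.5228 -0.043   0.0552  0.0007]
 [ 0.5209 -0.092   0.0576  0.0013]
 [ 0.4776 -0.0912  0.0567  0.0002]
 [ 0.4805 -0.0395  0.0554  0.0019]]
top 39 161.0
mat [[ 0.4023 -0.2416  0.004 ]
 [ 0.6022 -0.2614  0.004 ]
 [ 0.595  -0.3512  0.004 ]
 [ 0.3956 -0.3303  0.004 ]] [ 0.4988 -0.2961  0.004 ] [0.0889 0.201  0.0901 0.2005]
side 50 176.0
mat [[ 0.5941 -0.347   0.004 ]
 [ 0.6021 -0.2596  0.004 ]
 [ 0.4059 -0.2459  0.004 ]
 [ 0.3981 -0.3302  0.004 ]] [ 0.5001 -0.2957  0.004 ] [0.1968 0.0878 0.1967 0.0847]
tray [[0.4434 0.4162 0.012 ]
 [0.6638 0.3645 0.012 ]
 [0.6288 0.2302 0.012 ]
 [0.4091 0.2839 0.012 ]] [0.5363 0.3237 0.012 ] [0.1366 0.2264 0.1387 0.2261]
stapler ((371.7740478515625, 146.22872924804688), (393.5203857421875, 85.96348571777344), 3.4682295322418213) [[ 0.5599  0.0518  0.04  ]
 [ 0.5924  0.0502  0.04  ]
 [ 0.5843 -0.0987  0.04  ]
 [ 0.5519 -0.0967  0.04  ]] [ 0.5721 -0.0234  0.04  ] [0.1488 0.0325 0.1491 0.0324]
lid (214.40109252929688, 318.9238586425781) 88.37395477294922 [[0.5092 0.0339 0.09  ]] [[0.5094 0.0019 0.09  ]]
box ((486.29461669921875, 353.2996826171875), (145.5982666015625, 95.29330444335938), 3.094058036804199) [[ 0.4793 -0.0382  0.056 ]
 [ 0.5144 -0.04    0.056 ]
 [ 0.5118 -0.094   0.056 ]
 [ 0.4768 -0.0921  0.056 ]] [ 0.4956 -0.0661  0.056 ] [0.054  0.0351 0.0541 0.0351]
```

Plan: first call go to (0.509,0.034,0.25) with yaw 177.4.

Create g.py:
```python
import sys, numpy as np
from scipy.spatial.transform import Rotation as R
from workcell import env
x,y,z,yaw=map(float,sys.argv[1:5])
s=env.get_state(); q=s["orientation"]; A=R.from_quat(np.r_[q[1:],q[0]])
B=R.from_euler("z",yaw,degrees=True)*R.from_euler("x",180,degrees=True)
print(s["clock"].round(2),s["tcp_pos"].round(4),"yaw",np.degrees(np.arctan2(*A.as_matrix()[1::-1,0])).round(2),"j1,6",s["joint_pos"][[0,5]].round(2))
print("row",A.inv().apply(np.array([x,y,z])-s["tcp_pos"]).round(4),(A.inv()*B).as_rotvec().round(4))
```

```bash
python3 g.py 0.509 0.0343 0.20 177.4
```

```text
Traceback (most recent call last):
  File "g.py", line 7, in <module>
    print(s["clock"].round(2),s["tcp_pos"].round(4),"yaw",np.degrees(np.arctan2(*A.as_matrix()[1::-1,0])).round(2),"j1,6",s["joint_pos"][[0,5]].round(2))
          ^^^^^^^^^^^^^^^^
AttributeError: 'float' object has no attribute 'round'
```

```bash
sed -i 's/s\["clock"\].round(2)/round(s["clock"],2)/' g.py
python3 g.py 0.509 0.0343 0.20 177.4
```

```text
0.3 [ 0.1927 -0.5416  0.253 ] yaw 19.58 j1,6 [-1.37  1.43]
row [ 0.491  -0.4366  0.0533] [-1.0000e-04 -8.0000e-04 -2.7544e+00]
```

Call:
shift_gripper:
  moves: {"segments":[[0.245,-0.218,0,0,0,-1.4],[0.245,-0.218,0,0,0,-1.4],[0.245,-0.218,0,0,0,-1.4],[0.245,-0.218,0,0,0,-1.4],[0.245,-0.218,0,0,0,-1.4],[0.245,-0.218,0,0,0,-1.4],[0.245,-0.218,0,0,0,-1.4],[0.245,-0.218,0,0,0,-1.4]]}
  finger_gap: 0.085

```text
clock: 1.3
tcp_pos: [0.3507, -0.2537, 0.2535]
orientation: [0.0, 0.642, 0.767, -0.0]
wrist_force: [0.1, 0.7, 1.6]
finger_gap: 0.0849
grip_force: 0.0
```

```bash
python3 g.py 0.509 0.0343 0.20 177.4
```

```text
1.3 [ 0.3507 -0.2537  0.2535] yaw 100.08 j1,6 [-0.81  0.58]
row [0.2559 0.2062 0.0534] [-1.0000e-04  5.0000e-04 -1.3494e+00]
```

Call:
shift_gripper:
  moves: {"segments":[[0.256,0.206,0.053,0,0,-1.35],[0.256,0.206,0.053,0,0,-1.35],[0.256,0.206,0.053,0,0,-1.35],[0.256,0.206,0.053,0,0,-1.35],[0.256,0.206,0.053,0,0,-1.35],[0.256,0.206,0.053,0,0,-1.35],[0.256,0.206,0.053,0,0,-1.35],[0.256,0.206,0.053,0,0,-1.35]]}

```text
clock: 2.3
tcp_pos: [0.5099, 0.0337, 0.2]
orientation: [-0.0, 0.023, 1.0, -0.0]
wrist_force: [-0.3, -1.0, -0.4]
finger_gap: 0.0851
grip_force: 0.0
```

```bash
python3 g.py 0.509 0.0343 0.055 177.4
```

Run:
```python
from h import *
t=cam("top");s=cam("side")
crop(s,210,110,340,220,6,"pics/s2.png")
```

```text
2.3 [0.5099 0.0337 0.2   ] yaw 177.36 j1,6 [-0.09 -0.05]
row [0.0009 0.0006 0.145 ] [-0.0001 -0.0005 -0.0006]
```

View pics/s2.png

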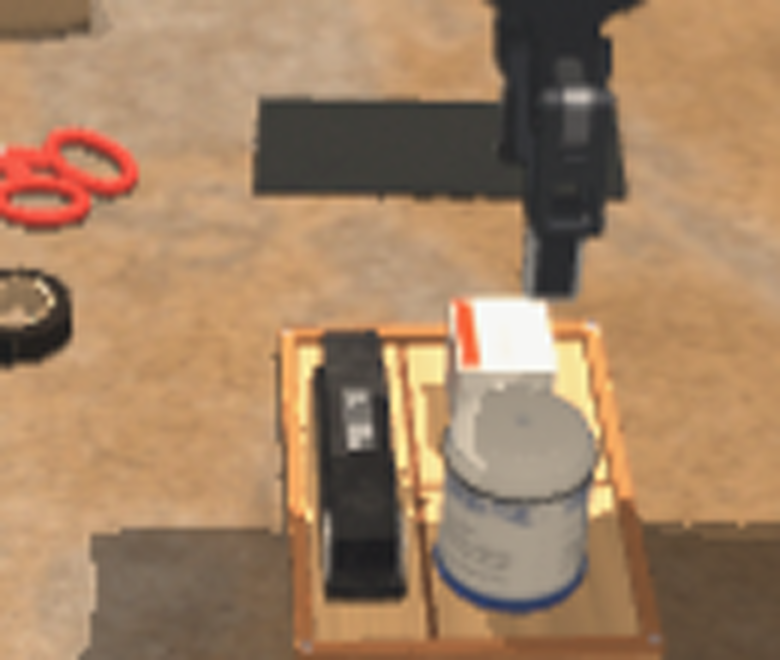

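The side view (6x, origin 210,110) shows the gripper upright above the filter, fingertip at (553,295), with the lid at (520,430).

Call:
shift_gripper:
  moves: {"segments":[[0.001,0.0006,0.03,0,0,0],[0.001,0.0006,0.06,0,0,0],[0.001,0.0006,0.09,0,0,0],[0.001,0.0006,0.115,0,0,0],[0.001,0.0006,0.13,0,0,0],[0.001,0.0006,0.14,0,0,0],[0.001,0.0006,0.145,0,0,0],[0.001,0.0006,0.145,0,0,0]]}

```text
clock: 3.4
tcp_pos: [0.5092, 0.0336, 0.0555]
orientation: [0.0, 0.025, 1.0, -0.0]
wrist_force: [-0.1, -0.5, -0.3]
finger_gap: 0.0848
grip_force: 0.0
```

Call:
shift_gripper:
  moves: {"segments":[[0,0,0,0,0,0],[0,0,0,0,0,0],[0,0,0,0,0,0],[0,0,0,0,0,0],[0,0,0,0,0,0],[0,0,0,0,0,0]]}
  finger_gap: 0.05
  squeeze: 50

```text
clock: 4.15
tcp_pos: [0.5098, 0.0337, 0.0562]
orientation: [0.001, 0.025, 1.0, -0.0]
wrist_force: [-0.3, 0.2, 6.1]
finger_gap: 0.067
grip_force: 56.3
```

```bash
python3 g.py 0.585 0.312 0.18 177.4
```

```text
4.15 [0.5098 0.0337 0.0562] yaw 177.15 j1,6 [-0.09 -0.04]
row [-0.0615  0.2817 -0.1237] [-0.0001  0.002  -0.0044]
```

Call:
shift_gripper:
  moves: {"segments":[[0,0,-0.03,0,0,0],[0,0,-0.08,0,0,0],[0,0,-0.12,0,0,0],[-0.015,0.05,-0.12,0,0,0],[-0.025,0.11,-0.12,0,0,0],[-0.04,0.17,-0.12,0,0,0],[-0.05,0.23,-0.12,0,0,0],[-0.0615,0.2817,-0.12,0,0,0]]}

```text
clock: 5.15
tcp_pos: [0.5839, 0.3141, 0.1742]
orientation: [-0.001, 0.024, 1.0, -0.0]
wrist_force: [0.7, -1.1, -1.8]
finger_gap: 0.0664
grip_force: 57.7
```

```bash
python3 g.py 0.585 0.312 0.0545 177.4
```

Run:
```python
from h import *
t=cam("top");s=cam("side")
crop(s,235,160,375,340,3,"pics/s3.png")
```

```text
5.15 [0.5839 0.3141 0.1742] yaw 177.2 j1,6 [0.37 0.42]
row [-0.0014 -0.0019  0.1197] [-0.0009 -0.0015 -0.0035]
```

View pics/s3.png

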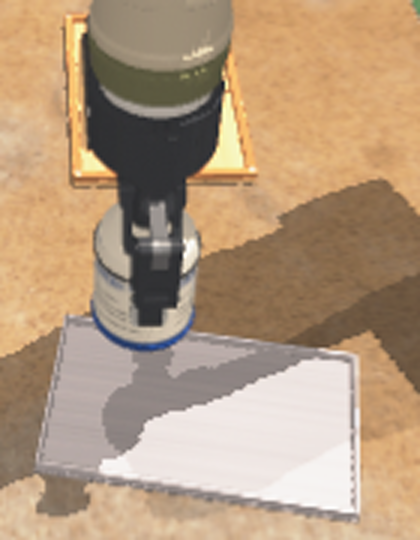

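The filter hangs upright in the gripper above the tray. In the crop (3x, origin 235,160) the tray's rim corners are at (67,318), (357,352), (357,517) and (38,468), which gives a side-view check of the tray.

Run:
```python
from h import *
s=cam("side")
P=onz(s,(np.float64([(67,318),(357,352),(357,517),(38,468)])+.5)/3-.5+[235,160],.012)
print(P.round(3),P.mean(0).round(4),np.linalg.norm(np.roll(P,1,0)-P,axis=1).round(3))
```

```text
[[0.627 0.238 0.012]
 [0.415 0.284 0.012]
 [0.449 0.413 0.012]
 [0.657 0.363 0.012]] [0.5369 0.3243 0.012 ] [0.129 0.217 0.134 0.214]
```

Call:
shift_gripper:
  moves: {"segments":[[-0.001,-0.001,0.03,0,0,0],[-0.001,-0.001,0.06,0,0,0],[-0.001,-0.001,0.085,0,0,0],[-0.001,-0.001,0.1,0,0,0],[-0.001,-0.001,0.11,0,0,0],[-0.001,-0.001,0.116,0,0,0],[-0.001,-0.001,0.119,0,0,0],[-0.001,-0.001,0.12,0,0,0]]}

```text
clock: 6.3
tcp_pos: [0.5857, 0.3111, 0.0557]
orientation: [0.0, 0.025, 1.0, 0.0]
wrist_force: [0.6, 0.8, -2.4]
finger_gap: 0.0664
grip_force: 57.9
```

```bash
python3 g.py 0.585 0.312 0.054 177.4
```

```text
6.3 [0.5857 0.3111 0.0557] yaw 177.15 j1,6 [0.37 0.42]
row [0.0007 0.0009 0.0017] [ 0.0002  0.0008 -0.0043]
```

Call:
shift_gripper:
  moves: {"segments":[[0,0,0.0015,0,0,0],[0,0,0.0025,0,0,0],[0,0,0.0025,0,0,0]]}

```text
clock: 6.68
tcp_pos: [0.5856, 0.3111, 0.0533]
orientation: [0.0, 0.025, 1.0, 0.0]
wrist_force: [-0.4, -0.1, -0.5]
finger_gap: 0.0666
grip_force: 58.4
```

Call:
shift_gripper:
  moves: {"segments":[[0,0,0,0,0,0],[0,0,0,0,0,0],[0,0,0,0,0,0],[0,0,0,0,0,0],[0,0,0,0,0,0]]}
  finger_gap: 0.085

```text
clock: 7.3
tcp_pos: [0.5854, 0.3109, 0.0527]
orientation: [0.0, 0.025, 1.0, -0.0]
wrist_force: [-0.5, 0.6, -1.5]
finger_gap: 0.085
grip_force: 0.0
```

Call:
shift_gripper:
  moves: {"segments":[[0,0,-0.02,0,0,0],[0,0,-0.05,0,0,0],[0,0,-0.1,0,0,0],[0,0,-0.14,0,0,0],[0,0,-0.14,0,0,0]]}

```text
clock: 7.92
tcp_pos: [0.5875, 0.3118, 0.1974]
orientation: [0.004, 0.025, 1.0, 0.002]
wrist_force: [-0.2, -0.2, -0.2]
finger_gap: 0.0854
grip_force: 0.0
```

```bash
python3 g.py 0.5005 -0.0664 0.15 177.4
```

```text
7.92 [0.5875 0.3118 0.1974] yaw 177.15 j1,6 [0.37 0.42]
row [ 0.0684 -0.3822  0.0457] [ 0.0032  0.0074 -0.0044]
```

Call:
shift_gripper:
  moves: {"segments":[[0.01,-0.055,0,0,0,0],[0.02,-0.11,0,0,0,0],[0.03,-0.17,0,0,0,0],[0.04,-0.23,0,0,0,0],[0.055,-0.29,0,0,0,0],[0.065,-0.35,0.03,0,0,0],[0.0684,-0.382,0.046,0,0,0],[0.0684,-0.382,0.046,0,0,0]]}
  finger_gap: 0.07

```text
clock: 8.93
tcp_pos: [0.4958, -0.0689, 0.1444]
orientation: [-0.002, 0.027, 1.0, 0.0]
wrist_force: [-0.2, 0.4, 0.2]
finger_gap: 0.0703
grip_force: 0.0
```

```bash
python3 g.py 0.5005 -0.0664 0.037 177.4
```

Run:
```python
from h import *
t=cam("top");s=cam("side")
crop(s,235,130,375,340,2.8,"pics/s4.png")
```

```text
8.93 [ 0.4958 -0.0689  0.1444] yaw 176.89 j1,6 [-0.3  -0.24]
row [-0.005   0.0027  0.1074] [ 0.0008 -0.0044 -0.009 ]
```

View pics/s4.png

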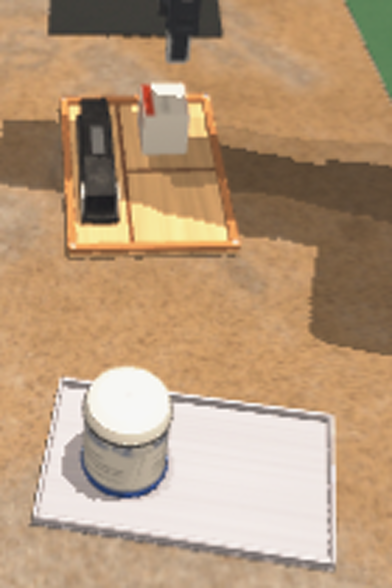

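The filter stands upright in the tray at (125,450) in the crop. The box at (165,120) and the stapler at (97,160) are undisturbed.

Call:
shift_gripper:
  moves: {"segments":[[0,0,0,0,0,0],[0,0,0,0,0,0]]}
  quiet: true

```text
ok
```

```bash
python3 g.py 0.5005 -0.0664 0.037 177.3
```

```text
9.28 [ 0.4985 -0.0662  0.1472] yaw 177.26 j1,6 [-0.29 -0.24]
row [-1.900e-03 -1.000e-04  1.102e-01] [-0.0002  0.0009 -0.0007]
```

Call:
shift_gripper:
  moves: {"segments":[[-0.002,0,0.03,0,0,0],[-0.002,0,0.06,0,0,0],[-0.002,0,0.08,0,0,0],[-0.002,0,0.095,0,0,0],[-0.002,0,0.105,0,0,0],[-0.002,0,0.11,0,0,0],[-0.002,0,0.11,0,0,0]]}

```text
clock: 10.15
tcp_pos: [0.5002, -0.0673, 0.0369]
orientation: [0.0, 0.025, 1.0, -0.0]
wrist_force: [-0.2, -0.1, 0.6]
finger_gap: 0.0702
grip_force: 0.0
```

Call:
shift_gripper:
  moves: {"segments":[[0,0,0,0,0,0],[0,0,0,0,0,0],[0,0,0,0,0,0],[0,0,0,0,0,0],[0,0,0,0,0,0]]}
  finger_gap: 0.04
  squeeze: 25

```text
clock: 10.78
tcp_pos: [0.5006, -0.0675, 0.0374]
orientation: [0.001, 0.025, 1.0, -0.0]
wrist_force: [-0.4, -0.6, 5.0]
finger_gap: 0.0517
grip_force: 27.4
```

```bash
python3 g.py 0.4825 0.337 0.15 177.3
```

```text
10.78 [ 0.5006 -0.0675  0.0374] yaw 177.14 j1,6 [-0.29 -0.24]
row [ 0.0381  0.4031 -0.1128] [-0.0005  0.0013 -0.0027]
```

Call:
shift_gripper:
  moves: {"segments":[[0,0,-0.04,0,0,0],[0,0,-0.09,0,0,0],[0,0.05,-0.113,0,0,0],[0.005,0.11,-0.113,0,0,0],[0.015,0.17,-0.113,0,0,0],[0.02,0.23,-0.113,0,0,0],[0.03,0.29,-0.113,0,0,0],[0.035,0.35,-0.113,0,0,0]]}

```text
clock: 11.78
tcp_pos: [0.4815, 0.2858, 0.1493]
orientation: [-0.0, 0.025, 1.0, -0.0]
wrist_force: [0.9, -0.7, -0.4]
finger_gap: 0.0516
grip_force: 26.9
```

Call:
shift_gripper:
  moves: {"segments":[[0.003,0.04,0,0,0,0],[0.003,0.053,0,0,0,0],[0.003,0.053,0.02,0,0,0],[0.003,0.053,0.04,0,0,0],[0.003,0.053,0.06,0,0,0],[0.003,0.053,0.075,0,0,0],[0.003,0.053,0.085,0,0,0],[0.003,0.053,0.095,0,0,0]]}

```text
clock: 12.78
tcp_pos: [0.4825, 0.3369, 0.0545]
orientation: [0.0, 0.025, 1.0, 0.0]
wrist_force: [0.5, -0.0, -2.2]
finger_gap: 0.0518
grip_force: 26.8
```

```bash
python3 g.py 0.4825 0.337 0.0345 177.3
```

```text
12.78 [0.4825 0.3369 0.0545] yaw 177.12 j1,6 [0.47 0.52]
row [-0.      0.0001  0.02  ] [ 0.0001  0.0005 -0.0031]
```

Call:
shift_gripper:
  moves: {"segments":[[0,0,0.01,0,0,0],[0,0,0.017,0,0,0],[0,0,0.02,0,0,0],[0,0,0.02,0,0,0]]}

```text
clock: 13.28
tcp_pos: [0.4822, 0.3372, 0.0349]
orientation: [0.0, 0.025, 1.0, 0.0]
wrist_force: [-1.3, 0.5, -0.6]
finger_gap: 0.0521
grip_force: 26.9
```

Call:
shift_gripper:
  moves: {"segments":[[0,0,0,0,0,0],[0,0,0,0,0,0],[0,0,0,0,0,0],[0,0,0,0,0,0]]}
  finger_gap: 0.07

```text
clock: 13.78
tcp_pos: [0.4822, 0.3371, 0.0348]
orientation: [0.0, 0.025, 1.0, -0.0]
wrist_force: [0.0, -0.7, 0.3]
finger_gap: 0.07
grip_force: 0.0
```

Call:
shift_gripper:
  moves: {"segments":[[0,0,-0.02,0,0,0],[0,0,-0.06,0,0,0],[0,0,-0.11,0,0,0],[0,0,-0.13,0,0,0],[0,0,-0.13,0,0,0]]}

```text
clock: 14.4
tcp_pos: [0.4833, 0.3377, 0.1667]
orientation: [0.002, 0.025, 1.0, 0.001]
wrist_force: [1.2, 0.0, -0.1]
finger_gap: 0.0704
grip_force: 0.0
```

```bash
python3 g.py 0.572 -0.022 0.16 87
```

Run:
```python
from h import *
t=cam("top");s=cam("side")
a=cv2.resize(s["image"][155:345,240:375,::-1],None,fx=3,fy=3)
b=cv2.resize(t["image"][208:274,212:302,::-1],None,fx=4,fy=4,interpolation=cv2.INTER_CUBIC)
o=np.zeros((570,770,3),np.uint8);o[:,:405]=a;o[:264,410:770]=b;
b=cv2.resize(s["image"][160:222,252:302,::-1],None,fx=4.9,fy=4.9,interpolation=cv2.INTER_CUBIC);o[266:266+b.shape[0],410:410+b.shape[1]]=b;cv2.imwrite("pics/c5.png",o);print(b.shape)
```

```text
14.4 [0.4833 0.3377 0.1667] yaw 177.15 j1,6 [0.47 0.52]
row [-0.1064 -0.3549  0.0064] [4.5000e-03 1.3000e-03 1.5734e+00]
(304, 245, 3)
```

View pics/c5.png

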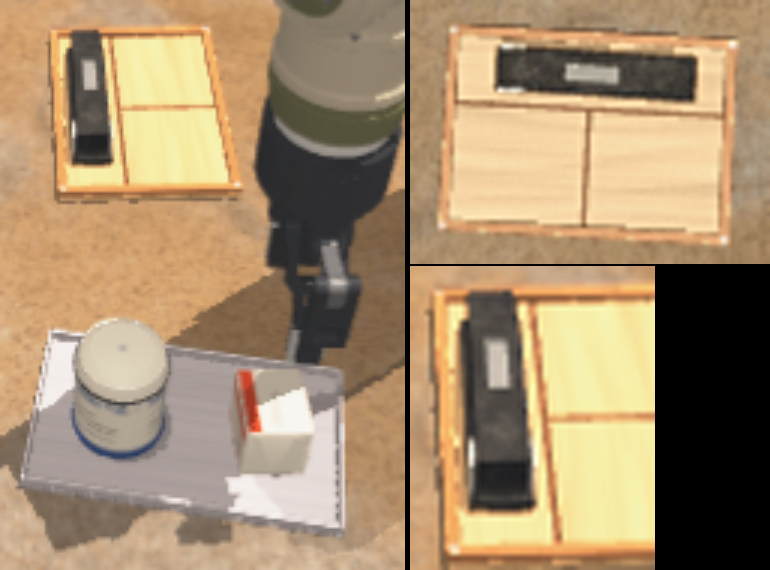

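Both objects stand upright in the tray, filter at (122,400) and box at (272,425). The stapler is still in the back lane and the front places are empty.

Call:
shift_gripper:
  moves: {"segments":[[-0.01,-0.04,0,0,0,0.18],[-0.025,-0.085,0,0,0,0.36],[-0.04,-0.13,0,0,0,0.54],[-0.055,-0.175,0,0,0,0.72],[-0.07,-0.22,0,0,0,0.9],[-0.08,-0.265,0,0,0,1.08],[-0.09,-0.31,0,0,0,1.26],[-0.1064,-0.355,0.006,0,0,1.44]]}
  finger_gap: 0.05

```text
clock: 15.5
tcp_pos: [0.5698, -0.024, 0.1571]
orientation: [-0.001, 0.68, 0.733, -0.001]
wrist_force: [-0.3, -0.0, 0.3]
finger_gap: 0.0502
grip_force: 0.0
```

Call:
shift_gripper:
  moves: {"segments":[[0,0,0,0,0,0.133],[0,0,0,0,0,0.133],[0,0,0,0,0,0.133]]}

```text
clock: 15.88
tcp_pos: [0.57, -0.0222, 0.1577]
orientation: [-0.001, 0.724, 0.689, -0.001]
wrist_force: [0.8, -0.8, -0.4]
finger_gap: 0.0496
grip_force: 0.0
```

```bash
python3 g.py 0.572 -0.0225 0.039 86.9
```

```text
15.88 [ 0.57   -0.0222  0.1577] yaw 87.18 j1,6 [-0.18  1.44]
row [-0.0002  0.0023  0.1187] [-0.002  -0.0002  0.0049]
```

Call:
shift_gripper:
  moves: {"segments":[[0,0.0022,0.03,-0.002,0,0.005],[0,0.0022,0.06,-0.002,0,0.005],[0,0.0022,0.08,-0.002,0,0.005],[0,0.0022,0.095,-0.002,0,0.005],[0,0.0022,0.105,-0.002,0,0.005],[0,0.0022,0.112,-0.002,0,0.005],[0,0.0022,0.118,-0.002,0,0.005],[0,0.0022,0.118,-0.002,0,0.005]]}

```text
clock: 16.88
tcp_pos: [0.5728, -0.0229, 0.0406]
orientation: [0.001, 0.727, 0.687, 0.001]
wrist_force: [-0.7, -0.4, 0.3]
finger_gap: 0.05
grip_force: 0.0
```

```bash
python3 g.py 0.572 -0.0225 0.039 86.9;python3 - <<'E'
from h import *
t=cam("top");s=cam("side")
crop(s,230,130,330,230,6,"pics/s6.png")
E
```

```text
16.88 [ 0.5728 -0.0229  0.0406] yaw 86.74 j1,6 [-0.18  1.45]
row [ 0.0004 -0.0008  0.0016] [ 0.0018  0.0001 -0.0029]
```

View pics/s6.png

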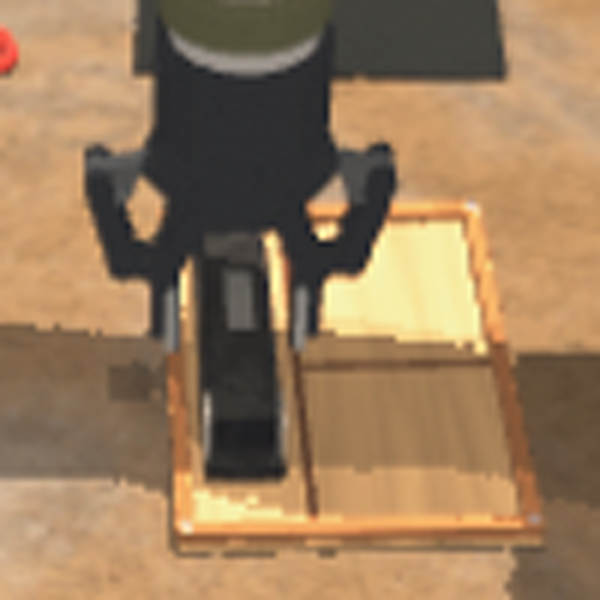

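The fingers straddle the stapler evenly, with pads at (170,310) and (305,310) and the stapler's arm at (237,300). The tips are clear of the rim.

Call:
shift_gripper:
  moves: {"segments":[[0,-0.0005,0.001,0,0,-0.003],[0,-0.0005,0.001,0,0,-0.003],[0,-0.0005,0.001,0,0,-0.003],[0,-0.0005,0.001,0,0,-0.003],[0,-0.0005,0.001,0,0,-0.003],[0,-0.0005,0.001,0,0,-0.003],[0,-0.0005,0.001,0,0,-0.003]]}
  finger_gap: 0.018
  squeeze: 60

```text
clock: 17.85
tcp_pos: [0.5728, -0.023, 0.0403]
orientation: [0.001, 0.726, 0.688, 0.001]
wrist_force: [-1.0, -0.1, 5.4]
finger_gap: 0.0273
grip_force: 60.8
```

```bash
python3 g.py 0.572 -0.0225 0.039 86.9
```

```text
17.85 [ 0.5728 -0.023   0.0403] yaw 86.91 j1,6 [-0.18  1.44]
row [ 0.0004 -0.0008  0.0013] [0.0029 0.0003 0.0001]
```

Call:
shift_gripper:
  moves: {"segments":[[0,0,-0.015,0,0,0],[0,0,-0.05,0,0,0],[0,0,-0.09,0,0,0],[0,0,-0.11,0,0,0],[0,0,-0.11,0,0,0]]}

```text
clock: 18.48
tcp_pos: [0.5732, -0.023, 0.1517]
orientation: [0.002, 0.726, 0.688, 0.002]
wrist_force: [-0.2, 0.2, -2.3]
finger_gap: 0.0277
grip_force: 59.7
```

```bash
python3 g.py 0.4995 -0.296 0.12 174.5;python3 - <<'E'
from h import *
t=cam("top");s=cam("side")
crop(s,230,110,330,210,5,"pics/s7.png")
E
```

```text
18.48 [ 0.5732 -0.023   0.1517] yaw 86.91 j1,6 [-0.18  1.44]
row [-0.2766 -0.059   0.0315] [ 0.0039  0.0045 -1.5288]
```

View pics/s7.png

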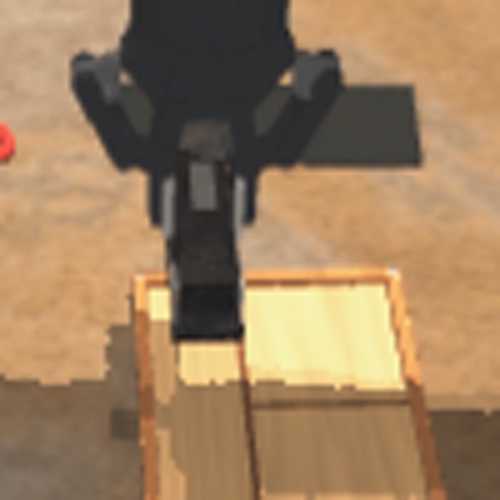

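The stapler is held level in the fingers, with its front end at (208,320), clear of the organiser.

Call:
shift_gripper:
  moves: {"segments":[[-0.03,-0.006,0,0,0,-0.16],[-0.062,-0.013,0,0,0,-0.33],[-0.093,-0.02,0,0,0,-0.5],[-0.124,-0.027,0,0,0,-0.67],[-0.155,-0.033,0,0,0,-0.84],[-0.187,-0.04,0,0,0,-1.01],[-0.218,-0.046,0,0,0,-1.18],[-0.25,-0.053,0.01,0,0,-1.35]]}

```text
clock: 19.58
tcp_pos: [0.5051, -0.2702, 0.1384]
orientation: [0.0, 0.134, 0.991, 0.0]
wrist_force: [1.1, 0.7, -3.4]
finger_gap: 0.0276
grip_force: 59.7
```

```bash
python3 g.py 0.4995 -0.296 0.1 174.5
```

```text
19.57 [ 0.5051 -0.2702  0.1384] yaw 164.58 j1,6 [-0.63 -0.36]
row [-0.0015 -0.0263  0.0384] [ 0.0009  0.0006 -0.1731]
```

Call:
shift_gripper:
  moves: {"segments":[[-0.0015,-0.026,0,0,0,-0.173],[-0.0015,-0.026,0.02,0,0,-0.173],[-0.0015,-0.026,0.038,0,0,-0.173],[-0.0015,-0.026,0.055,0,0,-0.173],[-0.0015,-0.026,0.07,0,0,-0.173],[-0.0015,-0.026,0.07,0,0,-0.173],[-0.0015,-0.026,0.07,0,0,-0.173]]}

```text
clock: 20.45
tcp_pos: [0.5005, -0.2951, 0.0698]
orientation: [0.001, 0.051, 0.999, -0.0]
wrist_force: [0.9, -0.6, -2.4]
finger_gap: 0.0276
grip_force: 59.7
```

```bash
python3 g.py 0.4995 -0.296 0.0383 174.5;python3 - <<'E'
from h import *
t=cam("top");s=cam("side")
a=cv2.resize(s["image"][100:180,230:330,::-1],None,fx=5,fy=5,interpolation=cv2.INTER_CUBIC)
b=cv2.resize(t["image"][200:300,315:370,::-1],None,fx=5,fy=5,interpolation=cv2.INTER_CUBIC)
o=np.zeros((500,780,3),np.uint8);o[:400,:500]=a;o[:,505:780]=b;cv2.imwrite("pics/c8.png",o)
E
```

```text
20.45 [ 0.5005 -0.2951  0.0698] yaw 174.17 j1,6 [-0.67 -0.57]
row [ 0.0009 -0.001   0.0315] [-0.      0.002  -0.0057]
```

View pics/c8.png

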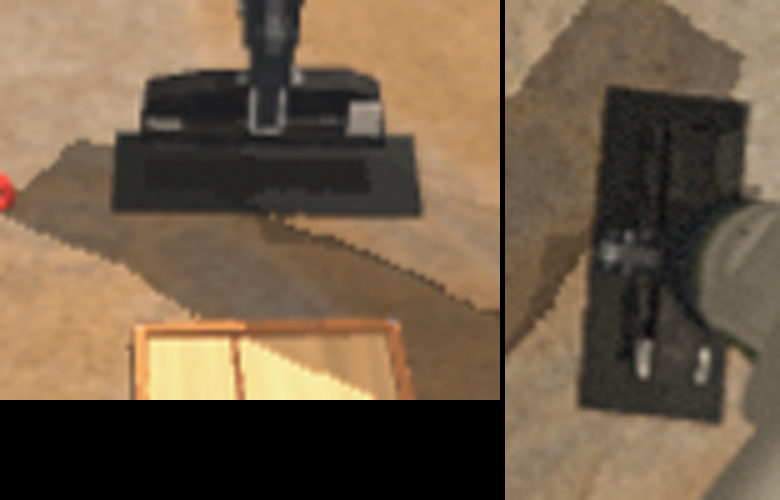

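The stapler is level above the mat. Its base ends are near (145,138) and (382,140) in the side crop (5x, origin 230,100), so I check its length-wise centre against the TCP.

Run:
```python
from h import *
s=cam("side")
P=onz(s,(np.float64([(144,138),(383,140)])+.5)/5-.5+[230,100],.0355)
print(P.round(4),P.mean(0).round(4),np.linalg.norm(P[1]-P[0]))
```

```text
[[ 0.5801 -0.2947  0.0355]
 [ 0.4275 -0.2805  0.0355]] [ 0.5038 -0.2876  0.0355] 0.1532528721622117
```

Call:
shift_gripper:
  moves: {"segments":[[0.001,-0.001,0.01,0,0,-0.005],[0.001,-0.001,0.018,0,0,-0.005],[0.001,-0.001,0.024,0,0,-0.005],[0.001,-0.001,0.028,0,0,-0.005],[0.001,-0.001,0.03,0,0,-0.005],[0.001,-0.001,0.03,0,0,-0.005]]}

```text
clock: 21.35
tcp_pos: [0.4993, -0.296, 0.0396]
orientation: [0.001, 0.048, 0.999, -0.0]
wrist_force: [-0.5, -0.5, -2.1]
finger_gap: 0.0272
grip_force: 59.7
```

```bash
python3 g.py 0.4995 -0.296 0.0383 174.5
```

```text
21.35 [ 0.4993 -0.296   0.0396] yaw 174.45 j1,6 [-0.67 -0.58]
row [-0.0002 -0.      0.0013] [ 0.0001  0.0019 -0.0008]
```

Call:
shift_gripper:
  moves: {"segments":[[0.0015,0,0,0,0,0],[0.0015,0,0.001,0,0,0],[0.0015,0,0.0018,0,0,0],[0.0015,0,0.0018,0,0,0]]}

```text
clock: 21.85
tcp_pos: [0.4979, -0.2959, 0.0383]
orientation: [0.001, 0.048, 0.999, -0.0]
wrist_force: [-0.9, 0.8, 1.5]
finger_gap: 0.0275
grip_force: 60.1
```

Call:
shift_gripper:
  moves: {"segments":[[0,0,0,0,0,0],[0,0,0,0,0,0],[0,0,0,0,0,0],[0,0,0,0,0,0]]}
  finger_gap: 0.05

```text
clock: 22.35
tcp_pos: [0.4978, -0.2958, 0.0379]
orientation: [0.001, 0.048, 0.999, -0.0]
wrist_force: [0.1, 0.1, 0.2]
finger_gap: 0.0506
grip_force: 0.0
```

Call:
shift_gripper:
  moves: {"segments":[[0,0,-0.02,0,0,0],[0,0,-0.06,0,0,0],[0,0,-0.11,0,0,0],[0,0,-0.14,0,0,0],[0,0.05,-0.14,0,0,0],[0,0.11,-0.14,0,0,0],[0,0.17,-0.14,0,0,0],[0,0.23,-0.14,0,0,0]]}

```text
clock: 23.35
tcp_pos: [0.5198, -0.0652, 0.1781]
orientation: [0.001, 0.049, 0.999, -0.0]
wrist_force: [-0.0, -0.2, -0.3]
finger_gap: 0.0501
grip_force: 0.0
```

Run:
```python
from h import *
np.set_printoptions(suppress=True,precision=4)
t=cam("top");s=cam("side")
a=cv2.resize(s["image"][100:180,230:330,::-1],None,fx=5,fy=5,interpolation=cv2.INTER_CUBIC)
b=cv2.resize(t["image"][200:300,315:370,::-1],None,fx=5,fy=5,interpolation=cv2.INTER_CUBIC)
o=np.zeros((500,780,3),np.uint8);o[:400,:500]=a;o[:,505:780]=b;o=cv2.convertScaleAbs(o,alpha=1.8);cv2.imwrite("pics/c9.png",o)
```

```bash
python3 g.py 0.4822 0.3371 0.15 177.3
```

```text
23.45 [ 0.5193 -0.0616  0.178 ] yaw 174.86 j1,6 [-0.27 -0.18]
row [0.0727 0.3938 0.0286] [ 0.0017  0.0015 -0.0426]
```

View pics/c9.png

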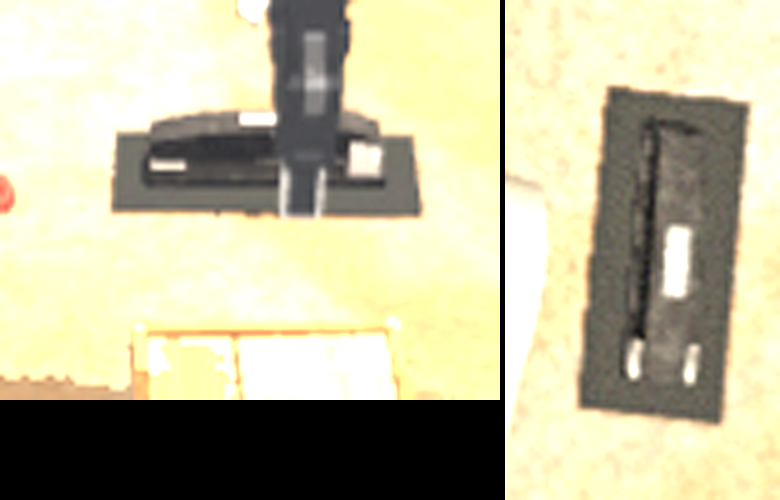

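The stapler lies right way up along the mat. The top crop (5x, origin 315,200 with a 505 column offset) shows the label at (677,262), the stapler ends near (676,127) and (660,383), and the mat corners at (608,87), (748,102), (721,422) and (580,407).

Run:
```python
from h import *
np.set_printoptions(suppress=True,precision=4)
t=cam("top");s=cam("side")
T=lambda p:(np.float64(p)-[505,0]+.5)/5-.5+[315,200]
S=lambda p:(np.float64(p)+.5)/5-.5+[230,100]
M=onz(t,T([(608,87),(748,102),(721,422),(580,407)]),.004);c=M.mean(0);print("mat",M,c)
a=M[0]+M[1]-M[2]-M[3];th=np.arctan2(a[1],a[0]);print(np.degrees(th))
R=np.array([[np.cos(th),np.sin(th)],[-np.sin(th),np.cos(th)]])
for n,p,z in(("label",(677,262),.046),("label ends",(681,227),.046),("",(674,297),.046),("ends",(682,126),.035),("",(662,384),.035),("base L",(650,125),.012),("",(630,380),.012)):
    print(n,R@(onz(t,T([p]),z)[0]-c)[:2])
M=onz(s,S([(117,132),(412,135),(422,215),(111,211)]),.004);c=M.mean(0);print("side mat",c)
for p in((144,182),(384,184)): print("base near edge",R@(onz(s,S([p]),.004)[0]-c)[:2])
```

```text
mat [[ 0.6013 -0.264   0.004 ]
 [ 0.5926 -0.3504  0.004 ]
 [ 0.3966 -0.3304  0.004 ]
 [ 0.4048 -0.2445  0.004 ]] [ 0.4988 -0.2973  0.004 ]
-5.738884835049242
label [-0.003   0.0018]
label ends [0.0179 0.0012]
 [-0.0238  0.0018]
ends [0.0784 0.0032]
 [-0.0766  0.0019]
base L [0.0777 0.0173]
 [-0.0785  0.016 ]
side mat [ 0.5001 -0.2958  0.004 ]
base near edge [0.0792 0.0129]
base near edge [-0.0769  0.0116]
```

The stapler is centred to about 2 mm. Next I fetch the box.

Call:
shift_gripper:
  moves: {"segments":[[0.01,0.055,0,0,0,-0.043],[0.02,0.11,0,0,0,-0.043],[0.03,0.17,0,0,0,-0.043],[0.04,0.23,0,0,0,-0.043],[0.052,0.29,0,0,0,-0.043],[0.063,0.35,0,0,0,-0.043],[0.0727,0.394,0.028,0,0,-0.043],[0.0727,0.394,0.028,0,0,-0.043]]}
  finger_gap: 0.07

```text
clock: 24.55
tcp_pos: [0.4848, 0.3331, 0.1472]
orientation: [-0.001, 0.026, 1.0, -0.001]
wrist_force: [0.3, -1.8, 0.0]
finger_gap: 0.0702
grip_force: 0.0
```

Call:
shift_gripper:
  moves: {"segments":[[0,0,0,0,0,0],[0,0,0,0,0,0]]}

```text
clock: 24.8
tcp_pos: [0.4868, 0.3308, 0.1504]
orientation: [0.002, 0.028, 1.0, 0.0]
wrist_force: [0.8, -0.2, 0.8]
finger_gap: 0.0702
grip_force: 0.0
```

```bash
python3 g.py 0.4822 0.3371 0.035 177.15
```

```text
24.8 [0.4868 0.3308 0.1504] yaw 176.77 j1,6 [0.46 0.52]
row [0.0053 0.006  0.1154] [ 0.0001  0.0031 -0.0067]
```

Call:
shift_gripper:
  moves: {"segments":[[0.005,0.006,0,0,0,-0.0065],[0.005,0.006,0.03,0,0.003,-0.0065],[0.005,0.006,0.06,0,0.003,-0.0065],[0.005,0.006,0.06,0,0.003,-0.0065],[0.005,0.006,0.06,0,0.003,-0.0065]]}

```text
clock: 25.42
tcp_pos: [0.4816, 0.3387, 0.091]
orientation: [0.0, 0.024, 1.0, 0.0]
wrist_force: [0.3, 1.4, 0.6]
finger_gap: 0.0699
grip_force: 0.0
```

```bash
python3 g.py 0.4822 0.3371 0.035 177.15
```

```text
25.43 [0.4816 0.3387 0.091 ] yaw 177.27 j1,6 [0.48 0.52]
row [-0.0007 -0.0016  0.056 ] [0.0006 0.0002 0.0021]
```

Call:
shift_gripper:
  moves: {"segments":[[-0.0007,-0.0015,0.02,0,0,0.002],[-0.0007,-0.0015,0.036,0,0,0.002],[-0.0007,-0.0015,0.048,0,0,0.002],[-0.0007,-0.0015,0.056,0,0,0.002],[-0.0007,-0.0015,0.056,0,0,0.002]]}

```text
clock: 26.05
tcp_pos: [0.4812, 0.3369, 0.0331]
orientation: [-0.001, 0.025, 1.0, -0.0]
wrist_force: [0.3, 0.5, -0.1]
finger_gap: 0.0699
grip_force: 0.0
```

Call:
shift_gripper:
  moves: {"segments":[[0,0,0,0,0,0],[0,0,0,0,0,0],[0,0,0,0,0,0],[0,0,0,0,0,0],[0,0,0,0,0,0]]}
  finger_gap: 0.04
  squeeze: 25

```text
clock: 26.68
tcp_pos: [0.4819, 0.3372, 0.0342]
orientation: [-0.0, 0.025, 1.0, 0.0]
wrist_force: [-0.3, -0.4, 3.6]
finger_gap: 0.0514
grip_force: 27.1
```

```bash
python3 g.py 0.5006 -0.0670 0.15 177.15
```

```text
26.68 [0.4819 0.3372 0.0342] yaw 177.18 j1,6 [0.47 0.52]
row [-0.0386 -0.4028 -0.116 ] [ 0.0004 -0.0002  0.0004]
```

Call:
shift_gripper:
  moves: {"segments":[[0,0,-0.04,0,0,0],[0,0,-0.09,0,0,0],[0,-0.05,-0.116,0,0,0],[-0.005,-0.11,-0.116,0,0,0],[-0.015,-0.17,-0.116,0,0,0],[-0.02,-0.23,-0.116,0,0,0],[-0.03,-0.29,-0.116,0,0,0],[-0.0386,-0.35,-0.116,0,0,0]]}

```text
clock: 27.68
tcp_pos: [0.5027, -0.0163, 0.1496]
orientation: [-0.0, 0.025, 1.0, -0.0]
wrist_force: [0.0, 1.0, -0.9]
finger_gap: 0.0516
grip_force: 26.9
```

Call:
shift_gripper:
  moves: {"segments":[[0,-0.04,0,0,0,0],[0,-0.053,0,0,0,0],[0,-0.053,0.03,0,0,0],[0,-0.053,0.05,0,0,0],[0,-0.053,0.07,0,0,0],[0,-0.053,0.08,0,0,0],[0,-0.053,0.09,0,0,0],[0,-0.053,0.09,0,0,0]]}

```text
clock: 28.68
tcp_pos: [0.4999, -0.067, 0.0593]
orientation: [-0.001, 0.024, 1.0, 0.0]
wrist_force: [0.7, -0.5, -0.6]
finger_gap: 0.0518
grip_force: 26.9
```

```bash
python3 g.py 0.5003 -0.067 0.0372 177.15
```

```text
28.68 [ 0.4999 -0.067   0.0593] yaw 177.2 j1,6 [-0.29 -0.24]
row [-0.0004 -0.      0.0221] [ 0.0003 -0.002   0.0009]
```

Call:
shift_gripper:
  moves: {"segments":[[-0.0003,0,0.01,0,0,0],[-0.0003,0,0.016,0,0,0],[-0.0003,0,0.02,0,0,0],[-0.0003,0,0.0221,0,0,0],[-0.0003,0,0.0221,0,0,0]]}

```text
clock: 29.3
tcp_pos: [0.5006, -0.0674, 0.0376]
orientation: [-0.001, 0.025, 1.0, -0.0]
wrist_force: [0.4, -0.0, -1.8]
finger_gap: 0.0515
grip_force: 27.0
```

Call:
shift_gripper:
  moves: {"segments":[[0,0,0,0,0,0],[0,0,0,0,0,0],[0,0,0,0,0,0],[0,0,0,0,0,0]]}
  finger_gap: 0.07

```text
clock: 29.8
tcp_pos: [0.5006, -0.0674, 0.0377]
orientation: [-0.0, 0.025, 1.0, -0.0]
wrist_force: [-0.5, 0.8, -0.3]
finger_gap: 0.0701
grip_force: 0.0
```

Call:
shift_gripper:
  moves: {"segments":[[0,0,-0.02,0,0,0],[0,0,-0.06,0,0,0],[0,0,-0.11,0,0,0],[0,0,-0.15,0,0,0],[-0.01,0.055,-0.16,0,0,0],[-0.02,0.11,-0.16,0,0,0],[-0.03,0.17,-0.16,0,0,0],[-0.045,0.23,-0.16,0,0,0]]}
  finger_gap: 0.07

```text
clock: 30.8
tcp_pos: [0.5571, 0.1619, 0.1979]
orientation: [-0.0, 0.025, 1.0, -0.0]
wrist_force: [0.6, -0.9, 1.4]
finger_gap: 0.0696
grip_force: 0.0
```

Call:
shift_gripper:
  moves: {"segments":[[-0.015,0.055,0,0,0,0],[-0.025,0.11,0,0,0,0],[-0.035,0.145,0,0,0,0],[-0.035,0.145,0,0,0,0]]}
  finger_gap: 0.085

```text
clock: 31.3
tcp_pos: [0.5991, 0.3058, 0.1965]
orientation: [-0.001, 0.023, 1.0, 0.0]
wrist_force: [-0.7, -0.4, -0.3]
finger_gap: 0.0849
grip_force: 0.0
```

```bash
python3 g.py 0.5856 0.311 0.0533 177.15
```

Run:
```python
from h import *
t=cam("top");s=cam("side")
a=cv2.resize(s["image"][155:345,240:375,::-1],None,fx=3,fy=3)
b=cv2.resize(t["image"][208:274,212:302,::-1],None,fx=4,fy=4,interpolation=cv2.INTER_CUBIC)
o=np.zeros((570,770,3),np.uint8);o[:,:405]=a;o[:264,410:770]=b;cv2.imwrite("pics/c10.png",o)
```

```text
31.3 [0.5991 0.3058 0.1965] yaw 177.38 j1,6 [0.35 0.4 ]
row [0.0135 0.0045 0.1432] [-0.     -0.0013  0.004 ]
```

View pics/c10.png

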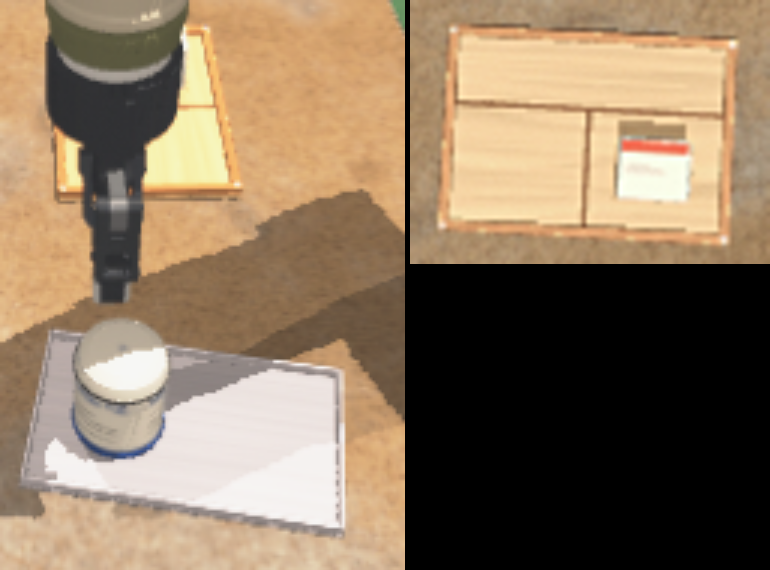

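The box is back in its place, upright and turned as before: its top spans (620,140) to (690,200), the same spot as at the start. The filter waits in the tray at (120,390).

Call:
shift_gripper:
  moves: {"segments":[[0.0135,0.0045,0.01,0,0,0.004],[0.0135,0.0045,0.03,0,0,0.004],[0.0135,0.0045,0.06,0,0,0.004],[0.0135,0.0045,0.06,0,0,0.004],[0.0135,0.0045,0.06,0,0,0.004]]}

```text
clock: 32.02
tcp_pos: [0.5862, 0.3075, 0.1387]
orientation: [-0.0, 0.027, 1.0, 0.0]
wrist_force: [-0.4, -0.1, -0.0]
finger_gap: 0.0849
grip_force: 0.0
```

```bash
python3 g.py 0.5856 0.311 0.0533 177.15
```

```text
32.02 [0.5862 0.3075 0.1387] yaw 176.87 j1,6 [0.36 0.42]
row [0.0008 0.0034 0.0854] [ 0.0002 -0.0001 -0.0048]
```

Call:
shift_gripper:
  moves: {"segments":[[0.0008,0.0034,0.005,0,0,-0.005],[0.0008,0.0034,0.025,0,0,-0.005],[0.0008,0.0034,0.045,0,0,-0.005],[0.0008,0.0034,0.065,0,0,-0.005],[0.0008,0.0034,0.078,0,0,-0.005],[0.0008,0.0034,0.085,0,0,-0.005],[0.0008,0.0034,0.085,0,0,-0.005]]}

```text
clock: 32.9
tcp_pos: [0.585, 0.3118, 0.0524]
orientation: [-0.001, 0.024, 1.0, -0.0]
wrist_force: [-0.1, 0.1, 0.5]
finger_gap: 0.085
grip_force: 0.0
```

Call:
shift_gripper:
  moves: {"segments":[[0,0,0,0,0,0],[0,0,0,0,0,0],[0,0,0,0,0,0],[0,0,0,0,0,0],[0,0,0,0,0,0],[0,0,0,0,0,0]]}
  finger_gap: 0.05
  squeeze: 50

```text
clock: 33.65
tcp_pos: [0.5859, 0.3121, 0.0537]
orientation: [0.001, 0.024, 1.0, 0.0]
wrist_force: [0.0, 0.5, 5.3]
finger_gap: 0.0668
grip_force: 56.8
```

```bash
python3 g.py 0.5098 0.0338 0.16 177.15
```

```text
33.65 [0.5859 0.3121 0.0537] yaw 177.23 j1,6 [0.37 0.42]
row [ 0.0624 -0.2816 -0.1066] [0.0007 0.001  0.0015]
```

Call:
shift_gripper:
  moves: {"segments":[[0,0,-0.03,0,0,0],[0,0,-0.075,0,0,0],[0,0,-0.106,0,0,0],[0.013,-0.055,-0.106,0,0,0],[0.025,-0.11,-0.106,0,0,0],[0.037,-0.17,-0.106,0,0,0],[0.05,-0.23,-0.106,0,0,0],[0.0624,-0.2816,-0.106,0,0,0]]}

```text
clock: 34.65
tcp_pos: [0.5077, 0.0317, 0.1578]
orientation: [-0.001, 0.024, 1.0, -0.0]
wrist_force: [0.8, -0.3, -2.1]
finger_gap: 0.0665
grip_force: 57.7
```

Call:
shift_gripper:
  moves: {"segments":[[0,0,0,0,0,0],[0,0,0.02,0,0,0],[0,0,0.045,0,0,0],[0,0,0.065,0,0,0],[0,0,0.08,0,0,0],[0,0,0.088,0,0,0],[0,0,0.088,0,0,0]]}

```text
clock: 35.52
tcp_pos: [0.5089, 0.0338, 0.0702]
orientation: [-0.001, 0.024, 1.0, 0.0]
wrist_force: [0.3, -0.3, -3.4]
finger_gap: 0.0665
grip_force: 58.0
```

```bash
python3 g.py 0.5098 0.0338 0.0567 177.15
```

```text
35.52 [0.5089 0.0338 0.0702] yaw 177.25 j1,6 [-0.09 -0.04]
row [-0.0009 -0.      0.0135] [ 0.     -0.002   0.0018]
```

Lower, release, rise, then back away to the start side, over the front of the bench, for a clear final look.

Call:
shift_gripper:
  moves: {"segments":[[-0.0008,0,0.006,0,0,0],[-0.0008,0,0.01,0,0,0],[-0.0008,0,0.0125,0,0,0],[-0.0008,0,0.0135,0,0,0],[-0.0008,0,0.0135,0,0,0]]}

```text
clock: 36.15
tcp_pos: [0.5099, 0.0335, 0.0571]
orientation: [-0.0, 0.024, 1.0, -0.0]
wrist_force: [0.8, -0.8, -2.0]
finger_gap: 0.0667
grip_force: 58.0
```

Call:
shift_gripper:
  moves: {"segments":[[0,0,0,0,0,0],[0,0,0,0,0,0],[0,0,0,0,0,0],[0,0,0,0,0,0],[0,0,0,0,0,0]]}
  finger_gap: 0.085

```text
clock: 36.78
tcp_pos: [0.51, 0.0335, 0.0572]
orientation: [-0.0, 0.024, 1.0, -0.0]
wrist_force: [0.3, -0.0, 0.1]
finger_gap: 0.0846
grip_force: 0.0
```

Call:
shift_gripper:
  moves: {"segments":[[0,0,-0.02,0,0,0],[0,0,-0.06,0,0,0],[0,0,-0.11,0,0,0],[0,0,-0.16,0,0,0],[0.01,0.055,-0.18,0,0,0],[0.02,0.11,-0.18,0,0,0],[0.03,0.17,-0.18,0,0,0],[0.045,0.23,-0.18,0,0,0]]}

```text
clock: 37.78
tcp_pos: [0.4762, 0.2672, 0.2373]
orientation: [-0.0, 0.024, 1.0, 0.0]
wrist_force: [0.7, -0.2, -0.5]
finger_gap: 0.0851
grip_force: 0.0
```

Call:
shift_gripper:
  moves: {"segments":[[0,0.05,0,0,0,0],[0,0.08,0,0,0,0],[0,0.08,0,0,0,0]]}

```text
clock: 38.15
tcp_pos: [0.4797, 0.3473, 0.2365]
orientation: [-0.001, 0.022, 1.0, -0.0]
wrist_force: [-0.3, 0.2, -0.7]
finger_gap: 0.0847
grip_force: 0.0
```

Run:
```python
from h import *
np.set_printoptions(suppress=True,precision=4)
t=cam("top");s=cam("side")
a=cv2.resize(s["image"][110:230,235:335,::-1],None,fx=4,fy=4,interpolation=cv2.INTER_CUBIC)
b=cv2.resize(t["image"][190:290,212:372,::-1],None,fx=2.3,fy=2.3,interpolation=cv2.INTER_CUBIC)
o=np.zeros((480,780,3),np.uint8);o[:,:400]=a;o[:b.shape[0],405:405+b.shape[1]]=b;cv2.imwrite("pics/c11.png",o)
# same masks as at the start
T=lambda p:(np.float64(p)+.5)/8-.5+[212,208]
im=cv2.resize(t["image"][208:274,212:302],None,fx=8,fy=8,interpolation=cv2.INTER_CUBIC)
hsv=cv2.cvtColor(im,cv2.COLOR_RGB2HSV)
big=lambda m:max(cv2.findContours(m,0,1)[0],key=cv2.contourArea)
L=((hsv[...,1]<50)&(hsv[...,2]>150)).astype(np.uint8);L[:200]=0;L[:,350:]=0
c,rr=cv2.minEnclosingCircle(big(L));print("lid",c,rr,onz(t,T([c]),.09))
B=((hsv[...,1]<50)&(hsv[...,2]>190)).astype(np.uint8);B[:250]=0;B[430:]=0;B[:,:390]=0;B[:,600:]=0
print("box",cv2.minAreaRect(big(B)))
print(env.get_state()["tcp_pos"])
```

```text
lid (214.97613525390625, 319.6071472167969) 88.71510314941406 [[0.5089 0.0337 0.09  ]]
box ((488.0968933105469, 352.2554016113281), (146.77369689941406, 96.79519653320312), 3.1798298358917236)
[0.4798 0.3451 0.2368]
```

View pics/c11.png

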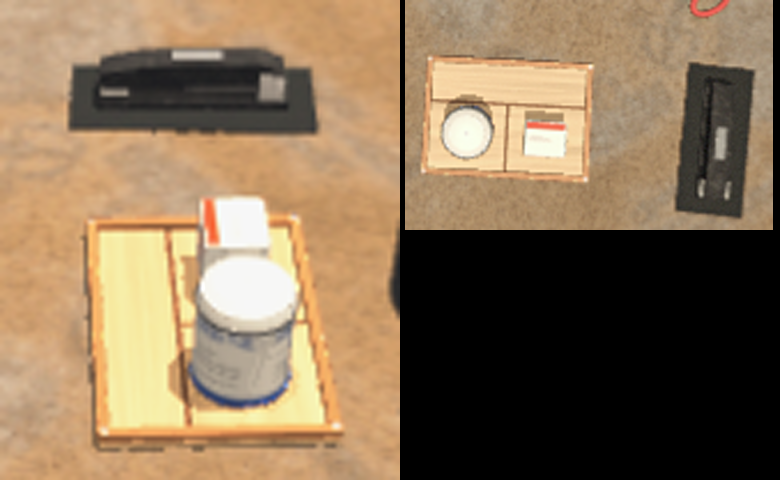

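The final view shows the filter at (245,330) and the box at (235,225) back in place, both within 1 mm of where the start masks found them. The stapler is right way up and central on the mat, and the arm is clear, so I hand in.

Call:
shift_gripper:
  moves: {"segments":[[0,0,0,0,0,0],[0,0,0,0,0,0],[0,0,0,0,0,0]]}
  lines: "1,2"

```text
clock: 38.62
tcp_pos: [0.4803, 0.3446, 0.2373]
```

```bash
python3 -c "
from workcell import env
print(env.hand_in())"
```

```text
the job is handed in; nothing more can be done
None
```

The job is done and handed in at about 39 s: the stapler lies right way up along the mat, centred to about 2 mm by my measurements, and the filter and box are back upright within about 1 mm of where they stood; the hand-in gave no verdict.

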